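Hold a ceramic test tile flush in its nest with a spacer

ROBOT

A 6-joint arm with a two-finger parallel gripper is mounted at the origin on the work surface. World frame = base frame: x ahead of the robot, y to its left, z up, the work surface at z = 0. Lengths are in m, angles in degrees, forces in N, time in s.
With the tool pointing down it reaches from about 0.4 to 0.825 m from the base axis. Payload 7 kg.
Tool frame: the origin (TCP) lies at the very end of the fingers, on their centre line; the grasp point (between the pads) lies 19 mm behind it; x points along the fingers, z is the direction in which the jaws open and shut, and the axes are right-handed (so a half turn about x gives the same grasp; the last joint's range is limited). The gripper opens to 88 mm and grips with 3 to 60 N. Pads are 19 mm wide; open, the fingers measure 130 mm over their backs; the gripper's body (78 mm by 193 mm) begins 47 mm behind the grasp point.
Start: joints at [90.361, 20.546, 0.682, 0, -70.136, -16.507], TCP at [0.188, 0.648, 0.227] pointing down, gripper open.
Joint ranges: [-176.03, 176.03], [-82.01, 121.73], [-58.28, 71.71], [-173.87, 95.51], [-174.79, -0.11], [-173.66, 173.66]. Speed limits (degrees/s): [136.94, 136.94, 172.46, 180, 180, 180].

INTERFACE

Orientations are given as [roll, pitch, yaw] about the fixed x, y, z axes, in that order (R = Rz(yaw) Ry(pitch) Rx(roll)).
In Python, from plant import sensors, cams, workorder gives the robot as it stands. The module is installed in compiled form; this text tells all that it offers.
- The arm moves only by the shell command python3 -m handwheel 'ROWS' [OPENING] [FORCE]. ROWS is JSON, one flat list of numbers, 4 for each row, row after row: the shift along the tool's x, y, z in cm, then the turn about the tool's x in degrees. A call has exactly 10 rows; each row is the pose to reach, as a shift and turn from the pose commanded when the call began, along the tool's axes at that moment; what a row does not reach only later rows make up. A row lasts 1/8 s, in which the tool goes at most 62.5 mm and 10.7 degrees, less where a joint would pass 70% of its speed; a pose out of reach is approached as far as the arm can. A call with a gripper value outside its range is refused whole. OPENING is the finger opening in cm, from 0 to 8.76, set as the call begins (- or left out, the last holds). The fingers move at their own pace and stop on an object; FORCE is the grip in N (left out, the last holds). Time passes only in rows, so rows that repeat a pose let the fingers close, or fill a call up. It gives the time, the measured TCP pose, the force and the opening at its end, in the units of the state.
- sensors.get_state(): the state, without advancing time (a new reading comes with each control period).
- cams.capture(name): name is "scene" or "top" or "wrist"; returns a dict with "image" (480x640x3 uint8, red, green, blue), "fov_y" (degrees; the focal length in pixels is half the picture's height over the tangent of half this angle, whatever the lens; pixels are square), "cx", "cy" (the principal point, pixels), "xyz" and "rotation" of the camera in the world. Camera axes: x right, y down, z forward; pixel columns grow to the right and rows downward; lengths in m; the calibration is good to about 2 mm. A picture is of the moment at which its call begins. There is no depth.
- workorder.close_job(): hands the job in, once; it reports no verdict.
The state is a dict: "time_s": time; "joints": joint angles; "qd": joint speeds; "joint_torque": joint torques, N m; "tcp_pos": TCP position; "eef_rot": TCP orientation; "contact_force": force on the tool from outside, world axes, zero at the start; "moment": the same for the moment, N m; "gripper_width": finger opening in m.
Only numpy, scipy, OpenCV 4.12 (cv2) and the standard library are available. Lean on these libraries where they do the work, as an engineer would, in place of code of your own. Each camera call takes 0.05 s, during which the arm holds its last target.

TASK

Pick up the steel spacer and slide it down, upright and centred, into the gap between jaw and tile in the one bench nest where that gap is wide enough, until its foot is at the nest's floor. Then push with it so that this tile lies flush against its fence, and finish while still gripping the spacer and pressing the tile there, at about 10 N and no more than 40 N, as for a picture under the microscope. Do not let go at the end; do not try the spacer in the other two nests, and leave their tiles and the bystanding things where they are.

Things in the scene. Friction and masses are not known exactly. Their poses are not given: they have to be found in the camera images.
- spacer_mid (a point): centre of the steel spacer, standing upright at the start: 14 mm thick (x), 62 mm tall (z), an upside-down T from its broad side: foot 46 mm wide (y) and 22 mm high, above it a grip tab 26 mm wide, 40 mm high; 130 to 210 g. Underside 31 mm below this point. Grip the tab across its thickness from above, finger ends at least 20 mm above the underside, so that they stay clear of jaw and tile
- nest_wide: fixed nest, light grey base 140 x 80 x 8 mm; origin at the centre of its underside, x from jaw to fence. Black steel fence (face at x = 45 mm, 76 mm wide) and jaw (14 mm thick, 50 mm wide, face to the tile at x = -41 mm), both from z = 8 to 24 mm. A loose tile lies between: the gap between jaw and tile is about 19 to 24 mm, the only one that takes the 14 mm spacer
- fence_wide: fence bar of nest_wide, fixed to it; origin on the bottom edge of its flat face, 45 mm along x and 8 mm up from the nest's origin; same axes as the nest. The tile is flush when its +x side lies flat against this face (tile centre 30 mm on the -x side of it)
- tile_wide_mid (a point): centre of the white ceramic tile, 60 x 60 x 12 mm, lying loose on nest_wide, its faces roughly square to the nest (skewed up to about 3.5 degrees), 2 to 5 mm short of the fence; x, y axes along its sides, z up. This is the tile to be pressed; it slides easily on the nest. Tile and fence are rigid: the force rises steeply once they meet
- nest_tight1: fixed nest, light grey base 140 x 80 x 8 mm; origin at the centre of its underside, x from jaw to fence. Black steel fence (face at x = 45 mm, 76 mm wide) and jaw (14 mm thick, 50 mm wide, face to the tile at x = -26 mm), both from z = 8 to 24 mm. A loose tile lies between: the gap is only about 4 to 9 mm, too narrow for the spacer even with the tile against the fence (11 mm)
- tile_tight1_mid (a point): centre of the white ceramic tile, 60 x 60 x 12 mm, lying loose on nest_tight1, its faces roughly square to the nest (skewed up to about 3.5 degrees), 2 to 5 mm short of the fence; x, y axes along its sides, z up. To be left alone
- nest_tight2: fixed nest, light grey base 140 x 80 x 8 mm; origin at the centre of its underside, x from jaw to fence. Black steel fence (face at x = 45 mm, 76 mm wide) and jaw (14 mm thick, 50 mm wide, face to the tile at x = -24 mm), both from z = 8 to 24 mm. A loose tile lies between: the gap is only about 2 to 7 mm, too narrow for the spacer even with the tile against the fence (9 mm)
- tile_tight2_mid (a point): centre of the white ceramic tile, 60 x 60 x 12 mm, lying loose on nest_tight2, its faces roughly square to the nest (skewed up to about 3.5 degrees), 2 to 5 mm short of the fence; x, y axes along its sides, z up. To be left alone
- post: bystander, to be left alone: upright steel post, 19 mm diameter, 65 mm tall; origin at the centre of its underside
- lens_ring: bystander, to be left alone: flat aluminium ring, 31 mm outside diameter, 10 mm high, lying; origin at the centre of its underside
- thumbscrew: bystander, to be left alone: brass thumbscrew standing on its head, 26 mm diameter, 28 mm tall; origin at the centre of its underside
- jar: bystander, to be left alone: small closed glass jar, 44 mm diameter, 55 mm tall; origin at the centre of its underside
- bracket: bystander, to be left alone: small aluminium angle bracket, 45 x 35 mm, 45 mm tall; origin at the centre of its underside
- weight: bystander, to be left alone: brass cylinder, 32 mm diameter, 25 mm tall; origin at the centre of its underside
- driver: bystander, to be left alone: screwdriver lying flat, 170 mm long, grey handle; origin under it, its x axis along the shaft
Mind the look-alikes: they are no part of the job. Of the things shaped like the part that bears spacer_mid, the bare steel one is meant.

How it is judged (in metres and radians):
On the way, in this order (a step that is already met when the one before it is completed fails the run):
1. the spacer is lifted off the bench in the gripper (contact force between the fingers and spacer above 3 N and height (world z) of spacer_mid above 0.055 m), for 0.1 s.
2. the spacer is down in the wide gap, upright, in the gripper (contact force between the fingers and spacer above 3 N and z of spacer_mid in the frame of nest_wide between 0.035 and 0.044 m and x of spacer_mid in the frame of nest_wide between -0.036 and -0.018 m and y of spacer_mid in the frame of nest_wide between -0.012 and 0.012 m and angle between spacer's own z axis and vertical below 0.09 rad and angle between the x axis of spacer and the x axis of nest_wide, either way round below 0.1 rad), for 0.1 s.
At the end, for the whole second after the job is handed in: Fingers grip the spacer, upright and square (5 deg), foot within 5 mm of the wide nest's floor and 12 mm of mid-gap; it presses the tile (over 3 N) on the fence (3 to 40 N); the tile is flat, centre at most 31.5 mm from the fence face, within 1.4 deg of parallel; all at rest (all of step 2 and x of tile_wide_mid in the frame of fence_wide above -0.0315 m and angle between the x axis of tile_wide and the x axis of nest_wide, either way round below 0.025 rad and z of tile_wide_mid in the frame of nest_wide below 0.0165 m and angle between tile_wide's own z axis and vertical below 0.04 rad and contact force between spacer and tile_wide above 3 N and contact force between tile_wide and fence_wide between 3 and 40 N and linear speed of each of spacer, tile_wide below 0.01 m/s); the arm keeps its last pose, push and grip.
It fails at once if the spacer is tried on another nest or tile (contact force between spacer and nest_tight1 above 2 N or contact force between spacer and nest_tight2 above 2 N or contact force between spacer and tile_tight1 above 2 N or contact force between spacer and tile_tight2 above 2 N).
It fails at once if a tile of another nest is moved more than 6 mm (distance of any of tile_tight1_mid, tile_tight2_mid from where it was at the start of the episode above 0.006 m).
It fails at once if a bystander is moved more than 20 mm (distance of any of post, lens_ring, thumbscrew, jar, bracket, weight, driver from where it was at the start of the episode above 0.02 m).
It also fails if it takes over 35 s, if anything falls off the work surface, if the arm or the gripper's body presses on something with over 40 N, if the wrist force passes 120 N, or if a joint passes its speed limit or range.

## Working session

There is one attempt and no reset: what is moved stays moved. The work goes in short steps, Python scripts to look and compute and a shell command to move; the robot and the scene stay as the last step left them, time stands still between calls to the robot, and variables do not carry over. Pictures are saved under pics/ and viewed, and the job is handed in when it is done.

```bash
mkdir -p pics
cat > h.py <<'E'
import numpy as np, cv2
from plant import sensors, cams, workorder
def snap(n,f):
    d=cams.capture(n); cv2.imwrite('pics/'+f+'.png',d['image'][:,:,::-1]); np.savez('pics/'+f+'.npz',**d); return d
def load(f): return np.load('pics/'+f+'.npz')
def ray(d,u,v):
    f=240/np.tan(np.radians(float(d['fov_y'])/2))
    r=np.array(d['rotation']).reshape(3,3)@np.array([(u-d['cx'])/f,(v-d['cy'])/f,1]); return np.array(d['xyz']),r
def onz(d,u,v,z):
    o,r=ray(d,u,v); return o+r*(z-o[2])/r[2]
def proj(d,p):
    f=240/np.tan(np.radians(float(d['fov_y'])/2))
    c=np.array(d['rotation']).reshape(3,3).T@(np.array(p)-d['xyz']); return c[:2]/c[2]*f+[d['cx'],d['cy']]
E
python3 - <<'E'
from h import *
print(sensors.get_state())
for n in ['scene','top','wrist']:
    d=snap(n,n+'0'); print(n,d['fov_y'],d['cx'],d['cy'],d['xyz'],np.array(d['rotation']).shape, d['rotation'])
E
```

```text
{'time_s': 0.0, 'joints': array([ 9.03592275e+01,  2.05908236e+01,  6.34144512e-01, -1.98595601e-02,
       -7.01363588e+01, -1.65065999e+01]), 'qd': array([-0.00947706, -0.06789164, -0.05412874, -0.08496857, -0.05905504,
        0.0312174 ]), 'joint_torque': array([ 3.00504162e-04, -5.82720780e+01,  2.93054241e+01,  6.99713320e+00,
        6.78488650e-03, -1.61648632e-04]), 'tcp_pos': array([0.18761838, 0.64789149, 0.22563323]), 'eef_rot': array([   5.16160697,   89.90510682, -100.99252854]), 'contact_force': array([-0.20589027,  0.31271423, -0.1717173 ]), 'moment': array([ 0.00496066, -0.01838726,  0.00945179]), 'gripper_width': 0.08763304246701224}
scene 51.13789450261247 318.89595501131294 243.00055790688728 [1.21550254 0.29548137 0.84867581] (3,) [-137.82947682    0.69438391  113.47964495]
top 52.764538378208584 325.1650495203012 230.90433720534085 [0.36477794 0.00622646 1.03747438] (3,) [-170.7799512     0.17358491  -90.99846789]
wrist 61.833507242172686 316.8872518451926 238.60525456671218 [0.26868553 0.62476063 0.38349192] (3,) [ 1.61870900e+02 -8.98386007e-02 -1.06206118e+02]
```

```bash
python3 - <<'E'
s=open('h.py').read()
s=s.replace("np.array(d['rotation']).reshape(3,3)","Rm(d['rotation'])")
s=s.replace("def snap","from scipy.spatial.transform import Rotation as Ro\ndef Rm(e): return Ro.from_euler('xyz',np.array(e),degrees=True).as_matrix()\ndef snap",1)
open('h.py','w').write(s)
E
python3 -c "
from h import *
print(Rm(sensors.get_state()['eef_rot']))"
```

```text
[[-2.29221147e-04  9.60535847e-01 -2.78156132e-01]
 [-1.24811395e-03 -2.78156197e-01 -9.60535045e-01]
 [-9.99999195e-01  1.26995605e-04  1.26261748e-03]]
```

View pics/scene0.png

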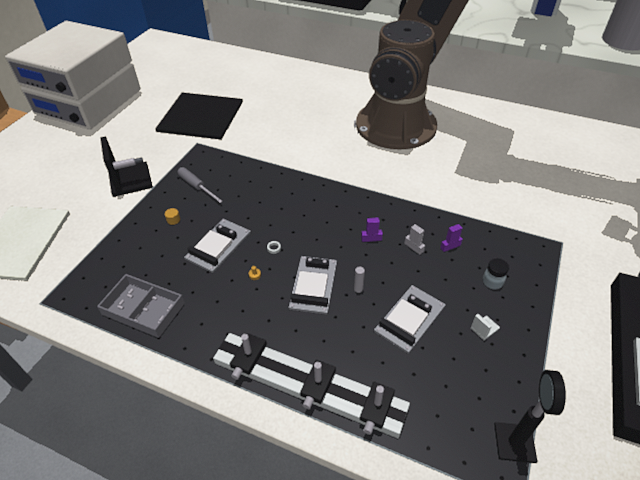

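View pics/top0.png

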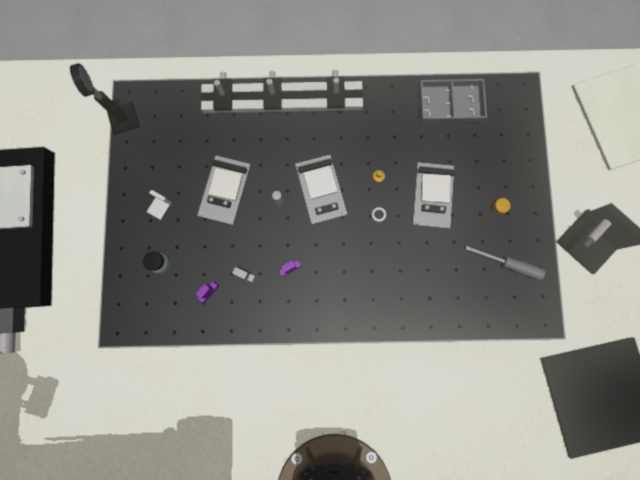

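View pics/wrist0.png

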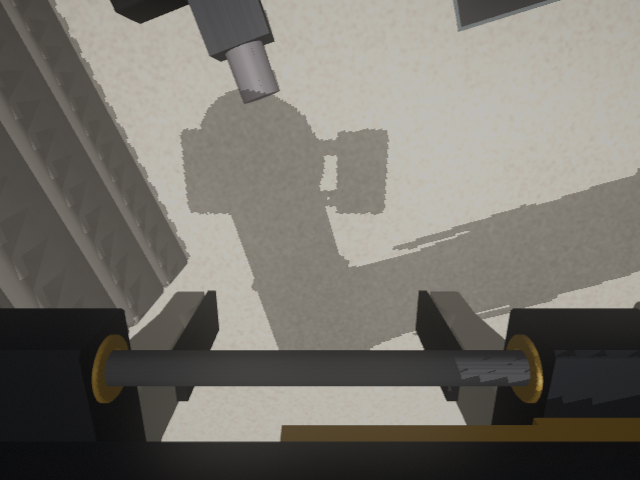

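Run:
```python
import cv2,numpy as np
t=cv2.imread('pics/top0.png'); s=cv2.imread('pics/scene0.png')
a=cv2.resize(t[140:310,190:350],None,fx=4,fy=4,interpolation=cv2.INTER_CUBIC)
cv2.imwrite('pics/tz1.png',a[:600])
b=cv2.resize(t[150:240,400:470],None,fx=5,fy=5,interpolation=cv2.INTER_CUBIC);c=cv2.resize(t[150:240,195:255],None,fx=5,fy=5,interpolation=cv2.INTER_CUBIC)
cv2.imwrite('pics/tz2.png',np.hstack([b,c]))
cv2.imwrite('pics/sz1.png',cv2.resize(s[205:355,270:470],None,fx=4,fy=4,interpolation=cv2.INTER_CUBIC))
```

```text
(no output)
```

View pics/tz1.png

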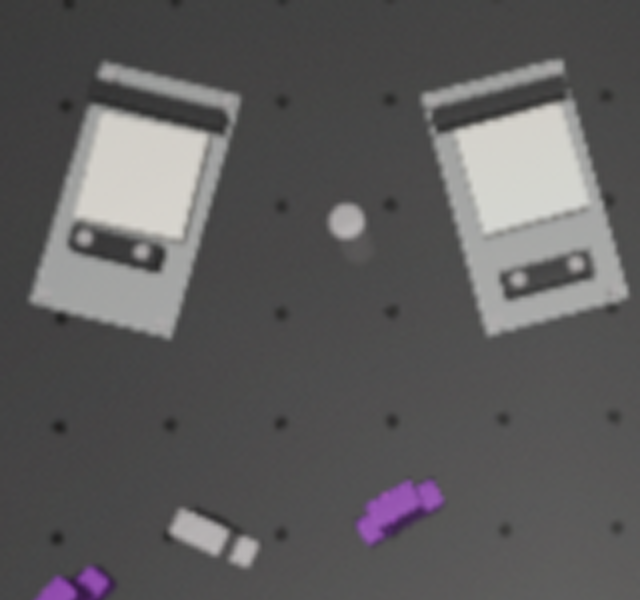

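View pics/tz2.png

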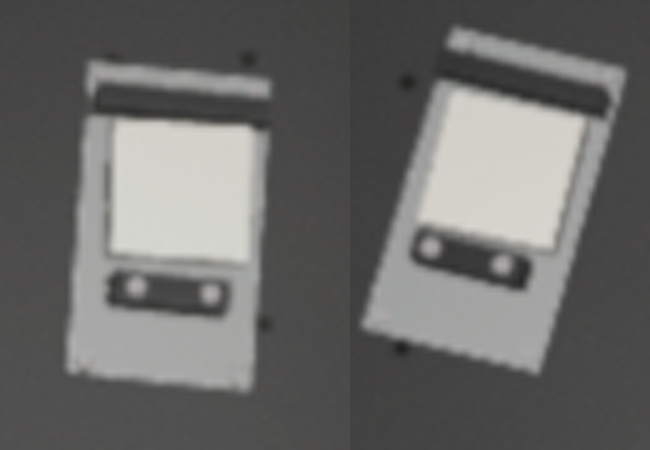

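View pics/sz1.png

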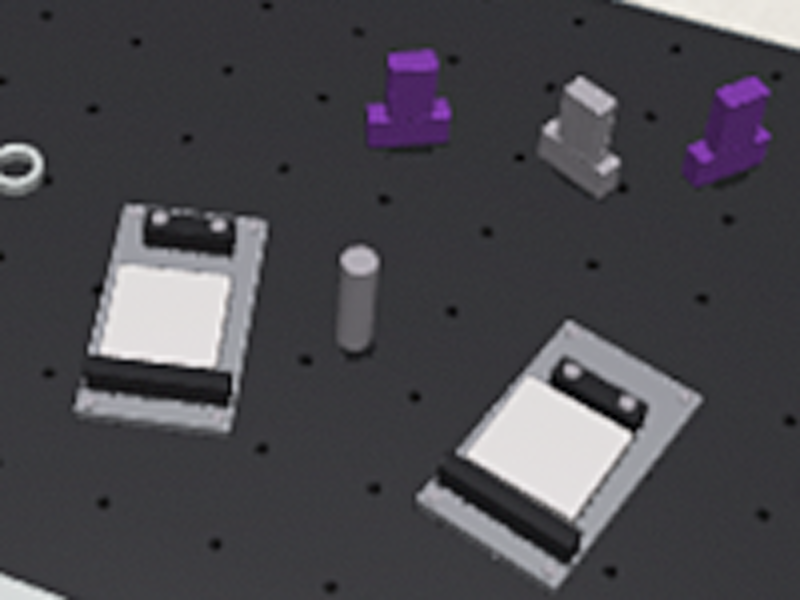

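Run:
```python
from h import *
d=load('top0'); s=load('scene0')
Z=lambda x,y:(190+(x+.5)/4-.5,140+(y+.5)/4-.5)
tab=[(170,528),(184,508),(230,532),(218,556)]
for z in (.062,):
    P=np.array([onz(d,*Z(*p),z) for p in tab]); print(P.round(4), P.mean(0)); 
    e=P[2]-P[1]+P[3]-P[0]; print('long dir',np.degrees(np.arctan2(e[1],e[0])),np.linalg.norm(e)/2)
# two view of tab top centre
S=lambda x,y:(270+(x+.5)/4-.5,205+(y+.5)/4-.5)
o1,r1=ray(d,*Z(200.5,531)); o2,r2=ray(s,*S(590,94))
A=np.array([r1,-r2]).T; k=np.linalg.lstsq(A,o2-o1,rcond=None)[0]; print(o1+k[0]*r1,o2+k[1]*r2)
# nest base corners
b=[(487,335),(628,298),(560,60),(422,96)]
P=np.array([onz(d,*Z(*p),.008) for p in b]); print(P.round(4),P.mean(0)); e=P[2]-P[1]+P[3]-P[0]; print('x dir',np.degrees(np.arctan2(e[1],e[0])))
for n,p in dict(post=(347,245),).items(): print(n,onz(d,*Z(*p),0.0), onz(d,*Z(347,220),.065))
p1=(408,503);print('purple',onz(d,*Z(*p1),.05))
```

```text
[[0.4434 0.1954 0.062 ]
 [0.4533 0.1885 0.062 ]
 [0.4408 0.1652 0.062 ]
 [0.4288 0.1711 0.062 ]] [0.4415804  0.18003565 0.062     ]
long dir -119.54877281293098 0.02739701777318062
[0.44171735 0.1803635  0.06010159] [0.44138691 0.18144919 0.06026902]
[[ 0.5489  0.0359  0.008 ]
 [ 0.5679 -0.0407  0.008 ]
 [ 0.7027 -0.0064  0.008 ]
 [ 0.6834  0.0701  0.008 ]] [0.62573301 0.01472045 0.008     ]
x dir 14.25986568658982
post [0.60190248 0.11235138 0.        ] [0.60023643 0.10568573 0.065     ]
purple [0.4549432  0.07622625 0.05      ]
```

Run:
```python
from h import *
d=load('wrist0'); st=sensors.get_state(); T=Rm(st['eef_rot'])
print('fwd in tool',T.T@Rm(d['rotation'])[:,2], 'cam off tool',T.T@(d['xyz']-st['tcp_pos']))
print('tcp px',proj(d,st['tcp_pos']))
for v in (20,150,280): print(v,[(T.T@(onz(d,u,v,.06)-st['tcp_pos'])).round(3) for u in (100,320,540)])
sp=np.array([.4416,.180,.0]); R0=T
def tool(p): return T.T@(np.array(p)-st['tcp_pos'])*100
print('spacer hover z .20',tool([.4416,.180,.20]))
```

```text
fwd in tool [ 9.50317867e-01 -3.11281144e-01 -1.34719578e-05] cam off tool [-1.57643427e-01  8.43581511e-02 -4.63074639e-06]
tcp px [316.9755589  309.38034761]
20 [array([ 0.166,  0.144, -0.156]), array([0.166, 0.144, 0.002]), array([0.166, 0.144, 0.161])]
150 [array([ 0.166,  0.052, -0.172]), array([0.166, 0.052, 0.003]), array([0.166, 0.052, 0.177])]
280 [array([ 0.166, -0.06 , -0.191]), array([ 0.166, -0.06 ,  0.003]), array([ 0.166, -0.06 ,  0.196])]
spacer hover z .20 [ 2.63638243 37.41383219 37.88746455]
```

```bash
python3 -m handwheel '[0.3,3,2.7,10.3, 0.6,7,6.2,20.6, 0.9,11.2,9.9,31, 1.2,15.5,13.7,41.3, 1.5,19.8,17.5,51.6, 1.8,24.1,21.4,62, 2.1,28.4,25.2,72.3, 2.4,32.4,28.7,82.6, 2.7,35.6,31.6,93, 3,38.3,34,103.3]'
python3 - <<'E'
from h import *
st=sensors.get_state(); print(st['tcp_pos'],Rm(st['eef_rot'])[:,2],st['contact_force'],st['joints'])
snap('wrist','w1')
E
```

```text
time_s: 1.4
tcp_pos: [0.4616, 0.2136, 0.1964]
eef_rot: [22.5, 90.0, 172.7]
contact_force: [-0.9, -0.8, 0.2]
gripper_width: 0.0873
[0.46157445 0.21358856 0.19644562] [-8.67524489e-01  4.97394464e-01  9.19690547e-05] [-0.9383225  -0.80384352  0.19531588] [ 4.69832499e+01  6.13965445e+00 -2.25343651e+01 -5.27932483e-03
 -6.13293097e+01 -7.68084852e+01]
```

View pics/w1.png

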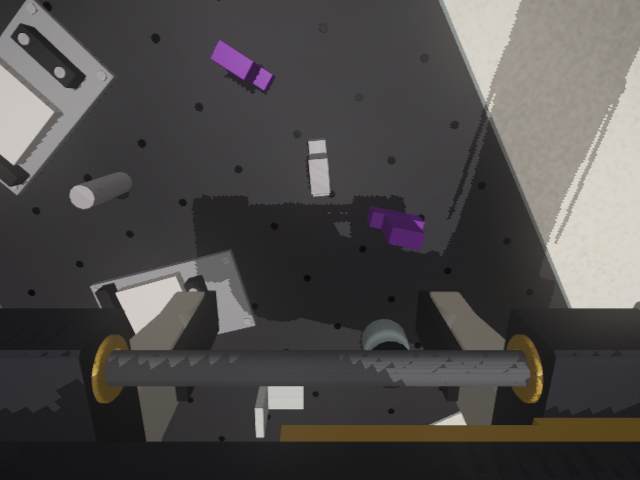

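Run:
```python
from h import *
d=load('w1'); im=d['image']; c=im[120:215,270:370]
cv2.imwrite('pics/w1z.png',cv2.resize(c[:,:,::-1],None,fx=6,fy=6,interpolation=cv2.INTER_NEAREST))
print(im[175:197:3,300:335:2].mean(-1).astype(int))
print(im[136:166:3,300:335:2].mean(-1).astype(int))
```

```text
[[ 68  69  69  55  42 159 180 179 178 178 180 182 183 181 140  69  69  69]
 [ 68  68  69  68  53 146 179 179 180 179 178 178 179 181 159  69  68  69]
 [ 68  67  68  68  56 141 174 176 178 179 179 180 179 178 172  69  68  69]
 [ 67  68  69  68  66 105 175 172 173 174 176 178 179 180 174  67  68  69]
 [ 68  68  67  68  54  63 177 177 174 174 173 174 175 176 177  77  69  68]
 [ 67  68  67  67  68  64 170 173 175 176 175 173 172 173 175  89  57  68]
 [ 67  67  66  67  68  67 171 179 175 172 165 169 155 157 144  48  39  41]
 [ 66  67  67  67  66  67  67 134 104  99  89  92  81  72  54  39  38  53]]
[[ 59  69  69  70  70  70  69  68  70  70  69  69  69  70  69  69  69  69]
 [ 70  69  70  68  70  87  90  89  90  88  92  86  86  69  70  70  70  70]
 [ 69  70  70  70 146 183 181 183 186 187 182 182 178  68  70  70  69  69]
 [ 70  69  69  68 101 185 182 183 186 187 182 181 183  79  70  70  70  70]
 [ 69  70  69  69  78 183 181 183 185 187 182 181 183 100  70  70  70  70]
 [ 69  69  70  70  54 179 181 182 185 186 182 181 181 128  70  70  69  70]
 [ 69  69  70  70  70 114  99  99  95  91  92  92  92  81  70  70  70  69]
 [ 69  69  70  55  48  92  89  90  92  89  92  93  90  92  70  70  68  69]
 [ 69  68  70  44 119 170 177 180 183 181 182 182 182 180  75  70  70  69]
 [ 69  70  69  67  88 177 177 179 181 182 183 182 183 184  93  70  70  69]]
```

View pics/w1z.png

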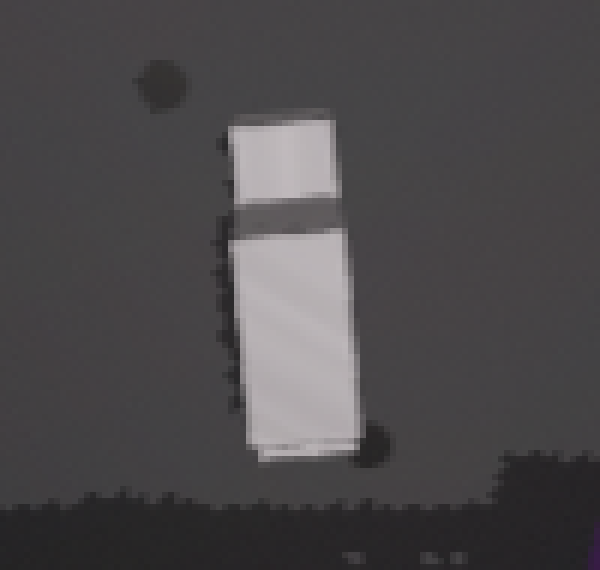

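Run:
```python
from h import *
d=load('w1'); t=load('top0'); st=sensors.get_state()
W=lambda x,y:(270+(x+.5)/6-.5,120+(y+.5)/6-.5)
tab=[(231,239),(346,228),(360,443),(249,448)]
P=np.array([onz(d,*W(*p),.062) for p in tab]); print(P.round(4),P.mean(0))
e=P[2]-P[1]+P[3]-P[0]; f=P[1]-P[0]+P[2]-P[3]
for g in (e,f): print(np.degrees(np.arctan2(g[1],g[0])),np.linalg.norm(g)/2)
ft=[(229,126),(332,120),(341,198),(237,205)]
P=np.array([onz(d,*W(*p),.022) for p in ft]); print(P.round(4),P.mean(0))
for a,b in ((0,3),(1,2)): g=P[b]-P[a];print(np.degrees(np.arctan2(g[1],g[0])),np.linalg.norm(g))
Z=lambda x,y:(190+(x+.5)/4-.5,140+(y+.5)/4-.5)
pc=np.mean([W(*p) for p in tab],0)
o1,r1=ray(t,*Z(200.5,531)); o2,r2=ray(d,*pc)
A=np.array([r1,-r2]).T; k=np.linalg.lstsq(A,o2-o1,rcond=None)[0]; print(o1+k[0]*r1,o2+k[1]*r2)
T=Rm(st['eef_rot']); z=T[:,2]; print('jaw dir',np.degrees(np.arctan2(z[1],z[0])))
```

```text
[[0.442  0.1678 0.062 ]
 [0.4294 0.1736 0.062 ]
 [0.4408 0.1972 0.062 ]
 [0.453  0.191  0.062 ]] [0.44130506 0.18240949 0.062     ]
64.5255662396719 0.025907168800134998
154.13032762767375 0.01378143817955476
[[0.4379 0.1585 0.022 ]
 [0.4255 0.1647 0.022 ]
 [0.4295 0.1743 0.022 ]
 [0.4422 0.1681 0.022 ]] [0.43376368 0.16642635 0.022     ]
65.64713025886131 0.010513139758017515
67.2269675027028 0.010394707564166966
[ 0.44668349  0.19160337 -0.00298398] [ 0.44621581  0.19163044 -0.00301597]
jaw dir 149.61914990503337
```

```bash
python3 -m handwheel '[0.5,0.5,0,-1, 1.5,1.3,0.1,-2, 2.8,2.2,0.1,-3, 4.2,3,0.2,-4, 5.5,3.5,0.2,-5, 6.6,3.7,0.2,-5, 7.3,3.7,0.2,-5, 7.6,3.7,0.2,-5, 7.6,3.7,0.2,-5, 7.6,3.7,0.2,-5]' 4
python3 - <<'E'
from h import *
st=sensors.get_state(); print(st['tcp_pos'],Rm(st['eef_rot'])[:,2],st['contact_force'],st['joints'])
snap('wrist','w2')
im=load('w2')['image']
cv2.imwrite('pics/w2z.png',cv2.resize(im[170:320,240:400,::-1],None,fx=4,fy=4,interpolation=cv2.INTER_NEAREST))
E
```

```text
time_s: 2.7
tcp_pos: [0.4414, 0.1843, 0.1209]
eef_rot: [-118.5, 90.0, 37.0]
contact_force: [-0.2, -0.7, -0.1]
gripper_width: 0.0402
[0.44139463 0.18425037 0.12085426] [-9.10370534e-01  4.13793928e-01 -2.74550787e-04] [-0.17847196 -0.6898241  -0.09299871] [ 4.63021692e+01  7.75130088e+00 -3.19315016e+01  6.90841835e-03
 -5.02847087e+01 -7.07499664e+01]
```

View pics/w2.png

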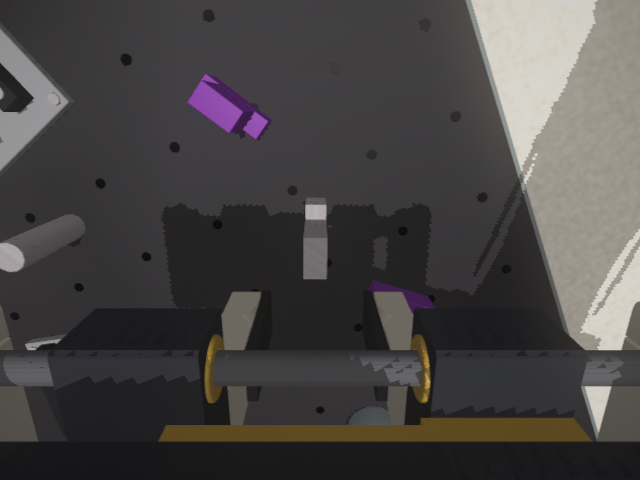

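View pics/w2z.png

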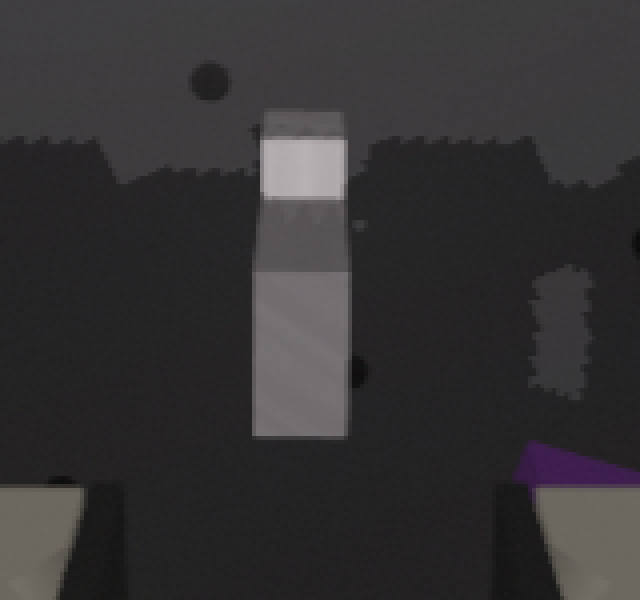

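Run:
```python
from h import *
d=load('w2'); d1=load('w1'); st=sensors.get_state(); T=Rm(st['eef_rot'])
W=lambda x,y:(240+(x+.5)/4-.5,170+(y+.5)/4-.5)
W1=lambda x,y:(270+(x+.5)/6-.5,120+(y+.5)/6-.5)
tab=[(253,271),(350,271),(348,437),(253,437)]
tab1=[(231,239),(346,228),(360,443),(249,448)]
P=np.array([onz(d,*W(*p),.062) for p in tab]); c=P.mean(0); print(P.round(4),c)
e=P[2]-P[1]+P[3]-P[0];print(np.degrees(np.arctan2(e[1],e[0])),np.linalg.norm(e)/2)
print('in tool',T.T@(c-st['tcp_pos'])*100)
o1,r1=ray(d,*np.mean([W(*p) for p in tab],0)); o2,r2=ray(d1,*np.mean([W1(*p) for p in tab1],0))
A=np.array([r1,-r2]).T; k=np.linalg.lstsq(A,o2-o1,rcond=None)[0]; print(o1+k[0]*r1,o2+k[1]*r2)
s=load('scene0'); S=lambda x,y:(270+(x+.5)/4-.5,205+(y+.5)/4-.5)
o2,r2=ray(s,*S(590,94))
A=np.array([r1,-r2]).T; k=np.linalg.lstsq(A,o2-o1,rcond=None)[0]; print(o1+k[0]*r1,o2+k[1]*r2)
```

```text
[[0.4421 0.1677 0.062 ]
 [0.4295 0.1734 0.062 ]
 [0.4402 0.1968 0.062 ]
 [0.453  0.191  0.062 ]] [0.44119966 0.18221757 0.062     ]
65.09048126537621 0.02566362242495189
in tool [ 5.88734211  0.19253084 -0.06612309]
[0.44130144 0.18242869 0.0608095 ] [0.44131667 0.18242212 0.06080972]
[0.44129706 0.18241944 0.06083623] [0.44169326 0.18149432 0.06058102]
```

```bash
python3 -m handwheel '[1,0.1,0,0, 2.4,0.2,-0.1,0, 4,0.2,-0.1,0, 5.6,0.2,-0.1,0, 7,0.2,-0.1,0, 8.2,0.2,-0.1,0, 9,0.2,-0.1,0, 9.3,0.2,-0.1,0, 9.3,0.2,-0.1,0, 9.3,0.2,-0.1,0]'
python3 - <<'E'
from h import *
st=sensors.get_state(); print(st['tcp_pos'],Rm(st['eef_rot'])[:,2],st['contact_force'])
E
python3 -m handwheel '[0,0,0,0, 0,0,0,0, 0,0,0,0, 0,0,0,0, 0,0,0,0, 0,0,0,0, 0,0,0,0, 0,0,0,0, 0,0,0,0, 0,0,0,0]' 0.5 40
python3 - <<'E'
from h import *
snap('wrist','w3')
E
```

```text
time_s: 4.0
tcp_pos: [0.4415, 0.182, 0.028]
eef_rot: [-113.1, 89.9, 42.5]
contact_force: [-0.6, -0.4, 0.0]
gripper_width: 0.0397
[0.4414669  0.18204474 0.0279635 ] [-9.10412806e-01  4.13700862e-01 -3.44717703e-04] [-0.62153761 -0.4249784   0.04409409]
time_s: 5.25
tcp_pos: [0.4413, 0.1818, 0.0277]
eef_rot: [-129.8, 90.0, 25.8]
contact_force: [-1.1, -0.2, 4.1]
gripper_width: 0.0138
```

View pics/w3.png

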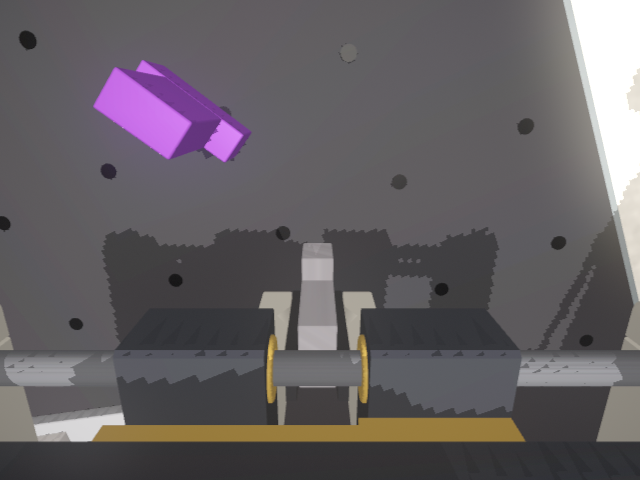

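```bash
python3 -m handwheel '[-1,0,0,0, -3,0,0,0, -5.5,0,0,0, -8,0.4,-1.2,-4, -10.2,1.3,-4.2,-11, -11.7,2.6,-8.5,-19, -12.2,4,-13,-27, -12.2,5.1,-16.6,-34, -12.2,5.6,-18.2,-38.8, -12.2,5.6,-18.2,-38.8]'
python3 - <<'E'
from h import *
st=sensors.get_state(); print(st['tcp_pos'],Rm(st['eef_rot']).round(4),st['contact_force'])
snap('wrist','w4');
E
```

```text
time_s: 6.55
tcp_pos: [0.5839, 0.0545, 0.1493]
eef_rot: [1.3, 89.9, -164.5]
contact_force: [-1.1, 0.0, -1.6]
gripper_width: 0.0138
[0.58388666 0.05450822 0.14925645] [[-1.000e-03  2.458e-01 -9.693e-01]
 [-3.000e-04 -9.693e-01 -2.458e-01]
 [-1.000e+00  0.000e+00  1.000e-03]] [-1.13283131  0.0122646  -1.6319687 ]
```

View pics/w4.png

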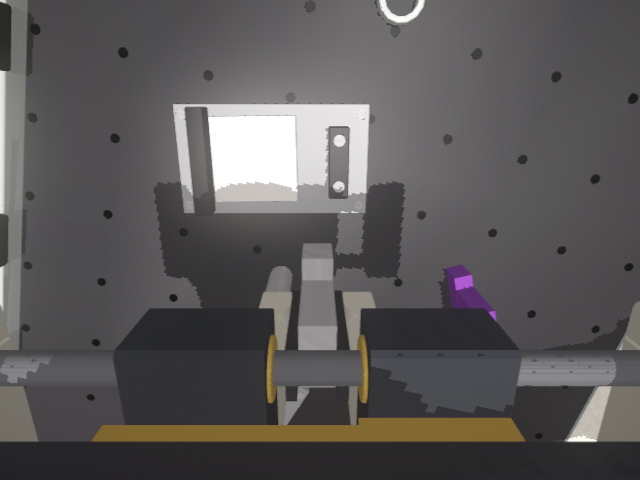

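Run:
```python
from h import *
im=load('w4')['image']
cv2.imwrite('pics/w4z.png',cv2.resize(im[95:225,170:375,::-1],None,fx=3.9,fy=3.9,interpolation=cv2.INTER_NEAREST))
cv2.imwrite('pics/w4y.png',cv2.resize(im[110:215,280:380,::-1],None,fx=5,fy=5,interpolation=cv2.INTER_NEAREST))
```

```text
(no output)
```

View pics/w4z.png

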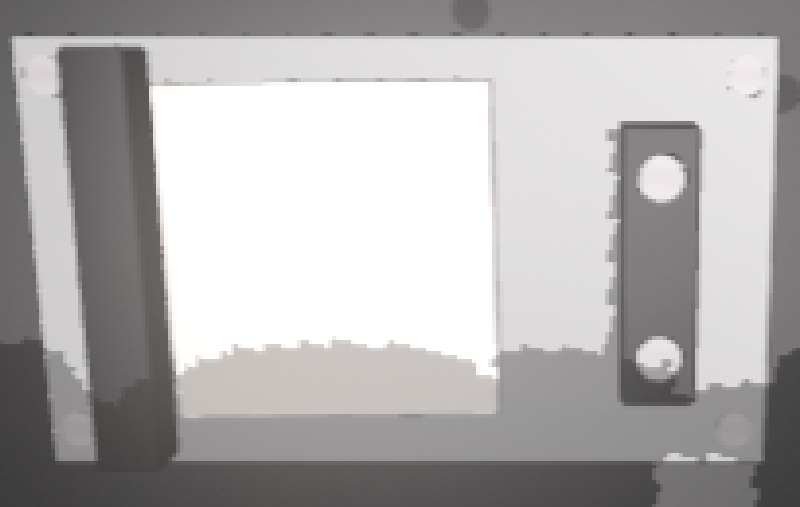

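View pics/w4y.png

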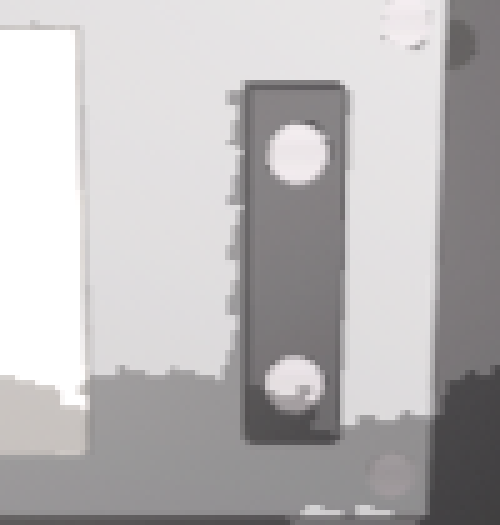

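```bash
cat > nest.py <<'E'
from h import *
d=load('w4'); T=Ro.from_euler('xyz',[1.3,89.9,-164.5],degrees=True).as_matrix()
T=np.array([[-.001,.2458,-.9693],[-.0003,-.9693,-.2458],[-1,0,.001]]); tcp=np.array([.58389,.05451,.14926])
s=3.9
W=lambda x,y:(170+(x+.5)/s-.5,95+(y+.5)/s-.5)
def pt(p,z): return T.T@(onz(d,*W(*p),z)-tcp)*1000
def ang(g): return np.degrees(np.arctan2(g[2],g[1]))
b=np.array([pt(p,.008) for p in [(13,37),(778,38),(765,461),(56,461)]]); print('base',b.round(1),b.mean(0))
for i,j in ((0,1),(3,2),(0,3),(1,2)): g=b[j]-b[i]; print(ang(g),np.linalg.norm(g))
print('tile right',pt((491,80),.02),pt((498,412),.02),ang(pt((498,412),.02)-pt((491,80),.02)), 'bot',pt((180,416),.02), 'top',pt((150,86),.02))
print('jaw',[pt(p,.024).round(1) for p in [(622,124),(700,124),(693,403),(622,403)]])
print('fence',[pt(p,.024).round(1) for p in [(122,47),(163,470),(59,47),(97,470)]])
w=T@(b.mean(0)/1000)+tcp; print('nest world',w)
E
python3 nest.py
```

```text
base [[ 141.2   86.9 -101.2]
 [ 141.3   86.6   37.5]
 [ 141.3    7.5   38.1]
 [ 141.2    7.7 -101.7]] [141.22905667  47.17780064 -31.84150656]
90.12318237740722 138.73041172453975
90.06870697696758 139.7544257251272
-179.67284226650895 79.22585962650432
179.58575211725983 79.09596211998296
tile right [129.24901473  79.58398635 -14.09355221] [129.2466221   20.12999952 -13.82289972] 179.73917412291826 bot [129.18439937  19.43428127 -73.44568632] top [129.18647032  78.63264946 -74.01370834]
jaw [array([125.3,  72.3,   8.8]), array([125.3,  72.3,  22.5]), array([125.3,  22.7,  22.4]), array([125.3,  22.7,   9.3])]
fence [array([125.2,  85.1, -77.2]), array([125.2,  10. , -76.4]), array([125.2,  85.1, -88.1]), array([125.2,  10.1, -88.7])]
nest world [0.62620905 0.01656483 0.0079991 ]
```

```bash
python3 - <<'E'
from h import *
exec(open('nest.py').read().split("s=3.9")[0])
for p in [(5.7,23,-7),(5.7,23,7),(27.7,23,-7),(27.7,23,7),(5.7,13,-7),(5.7,13,7),(-34.3,13,-7),(-34.3,13,7)]:
    print(p,proj(d,T@(np.array(p)/1000)+tcp).round(1))
im=d['image'];cv2.imwrite('pics/w4x.png',cv2.resize(im[235:395,260:380,::-1],None,fx=3.7,fy=3.7,interpolation=cv2.INTER_NEAREST))
E
python3 -m handwheel '[0,0.7,0,0, 0,1.9,-0.1,0, 0.3,3.2,-0.2,0, 1,4.2,-0.2,0, 2.3,4.7,-0.2,0, 4,4.7,-0.2,0, 5.6,4.7,-0.2,0, 6.8,4.7,-0.2,0, 7.4,4.7,-0.2,0, 7.4,4.7,-0.2,0]'
python3 - <<'E'
from h import *
st=sensors.get_state(); print(st['tcp_pos'],Rm(st['eef_rot']).round(4),st['contact_force'])
snap('wrist','w5');snap('scene','s5')
im=load('s5')['image'];cv2.imwrite('pics/s5z.png',cv2.resize(im[150:330,230:430,::-1],None,fx=4,fy=3.3,interpolation=cv2.INTER_CUBIC))
E
```

```text
(5.7, 23, -7) [299.7 256.3]
(5.7, 23, 7) [331.9 256.3]
(27.7, 23, -7) [301.6 240.4]
(27.7, 23, 7) [330.3 240.3]
(5.7, 13, -7) [300.1 277.4]
(5.7, 13, 7) [331.7 277.4]
(-34.3, 13, -7) [295.5 323.7]
(-34.3, 13, 7) [335.7 323.7]
time_s: 7.85
tcp_pos: [0.5972, 0.0106, 0.0752]
eef_rot: [10.8, 90.0, -154.9]
contact_force: [1.0, 0.2, -2.2]
gripper_width: 0.0137
[0.59721073 0.0105515  0.07518252] [[-6.000e-04  2.482e-01 -9.687e-01]
 [-3.000e-04 -9.687e-01 -2.482e-01]
 [-1.000e+00  1.000e-04  6.000e-04]] [ 1.03096275  0.16527445 -2.17289626]
```

View pics/w4x.png

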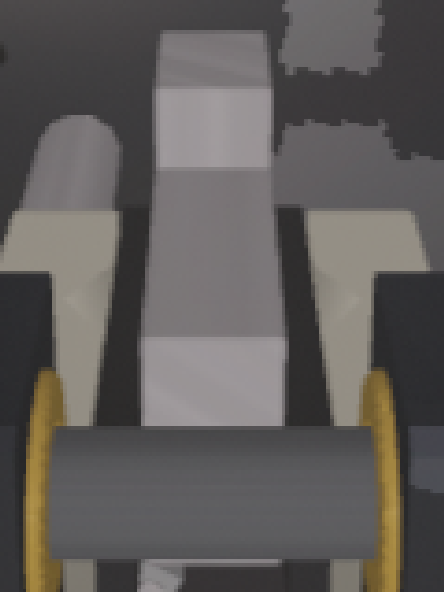

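View pics/w5.png

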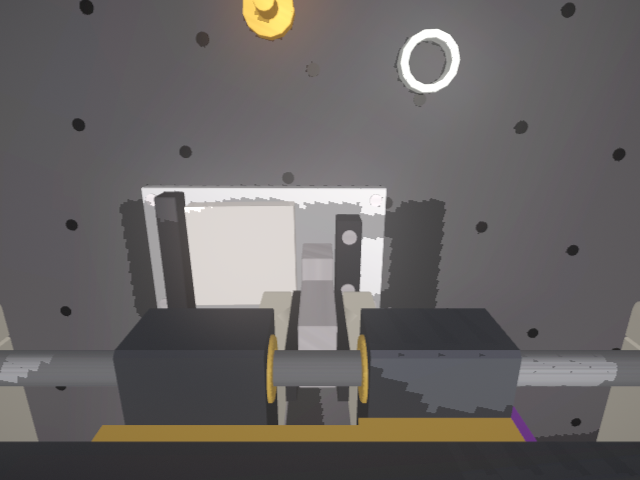

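View pics/s5z.png

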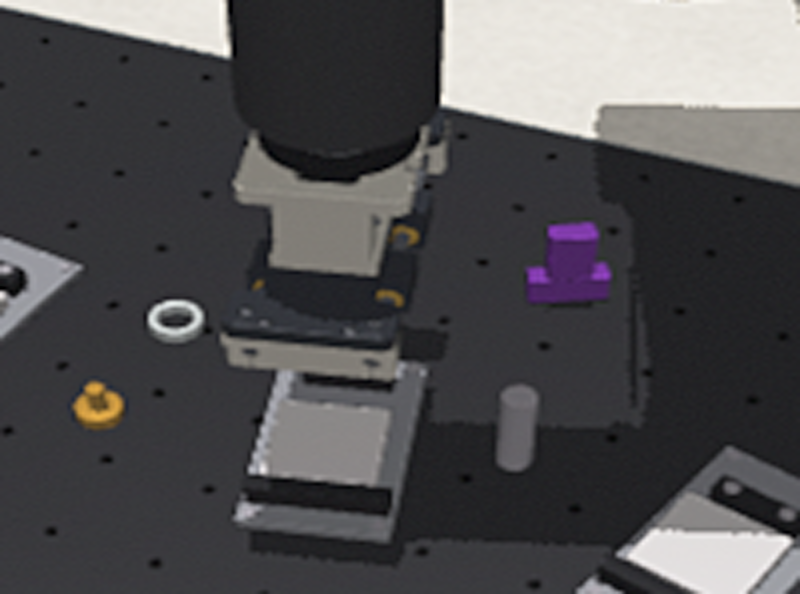

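Run:
```python
from h import *
im=load('w5')['image'];cv2.imwrite('pics/w5z.png',cv2.resize(im[180:310,270:380,::-1],None,fx=4.6,fy=4.6,interpolation=cv2.INTER_NEAREST))
g=im[:,:,:].mean(-1).astype(int)
for r in (228,246,262,275,285): print(r,g[r,288:345])
```

```text
228 [215 216 216 216 216 212 183 165 169 170 170 170 170 170 170 170 170 170
 170 170 170 170 170 169 170 170 170 170 170 170 170 170 170 170 169 170
 170 170 169 170 169 170 169 169 170 169 170 130  81  84  85  86  86  85
  86  85  86]
246 [215 215 215 215 215 213 193 167 166 170 170 170 170 170 161 151 149 150
 149 150 149 148 149 148 148 148 148 147 147 146 146 145 145 145 144 145
 145 146 147 146 147 147 147 153 164 169 155 112  80  82  83  83  82  83
  84  83  82]
262 [215 215 215 215 215 216 210 178 160 168 169 168 169 167 174 181 183 182
 182 181 181 180 181 181 181 181 182 183 184 184 185 184 183 182 181 179
 179 179 178 178 177 178 178 177 172 169 133  83  76  79  79  78  79  80
  79  79  79]
275 [215 215 215 215 215 215 211 183 161 166 168 168 168 164 171 181 183 182
 182 181 180 180 180 181 181 181 182 182 183 185 185 183 183 181 180 179
 178 178 178 177 177 178 178 176 168 165 131  79  74  76  77  76  76  77
  77  77  77]
285 [214 214 214 214 214 214 214 198 171 164 167 167 167 153 145 147 148 148
 147 148 148 148 148 147 147 147 146 146 145 145 146 145 145 144 144 144
 144 144 144 145 145 146 146 146 145 152 117  69  72  74  75  75  75  75
  94 129 154]
```

View pics/w5z.png

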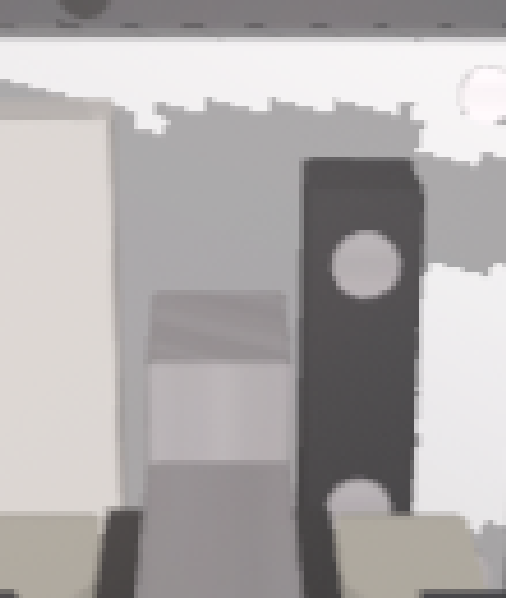

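Run:
```python
from h import *
d=load('w5'); st=sensors.get_state(); T=Rm(st['eef_rot']); tcp=st['tcp_pos']
q=lambda u,v,z:(T.T@(onz(d,u,v,z)-tcp)*1000).round(2)
zb=tcp[2]-.0277
Z=lambda x,y:(270+(x+.5)/4.6-.5,180+(y+.5)/4.6-.5)
print('foot bottom',q(*Z(152,294),zb),q(*Z(287,292),zb),'foot top edge',q(*Z(147,360),zb+.022),q(*Z(290,360),zb+.022))
print('tile edge',q(*Z(110,120),.02),q(*Z(119,480),.02))
print('jaw edge',q(*Z(304,180),.024),q(*Z(300,480),.024), 'jaw far corner top', q(*Z(305,186),.024),q(*Z(415,186),.024))
print('base top edge y',q(*Z(250,38),.008))
print('jaw screws',q(*Z(366,264),.026),q(*Z(358,512),.026))
```

```text
foot bottom [27.71 21.57 -5.9 ] [27.7  21.77  8.38] foot top edge [ 5.71 22.5  -5.66] [ 5.7  22.48  7.83]
tile edge [ 56.02  33.67 -11.64] [ 56.02 -12.88 -11.4 ]
jaw edge [52.   27.39 11.22] [ 52.   -11.08  11.25] jaw far corner top [52.   26.66 11.35] [51.99 26.64 24.27]
base top edge y [68.01 41.15  5.11]
jaw screws [50.   17.67 18.57] [ 49.99 -14.49  18.36]
```

```bash
python3 -m handwheel '[0,0.1,-0.1,0, 0,0.2,-0.13,0, 0.5,0.2,-0.13,0, 1.1,0.2,-0.13,0, 1.7,0.2,-0.13,0, 2.3,0.2,-0.13,0, 2.9,0.2,-0.13,0, 3.4,0.2,-0.13,0, 3.75,0.2,-0.13,0, 3.85,0.2,-0.13,0]'
python3 - <<'E'
from h import *
st=sensors.get_state(); print(st['tcp_pos'],Rm(st['eef_rot']).round(4),st['contact_force'],st['moment'])
snap('wrist','w6')
im=load('w6')['image'];cv2.imwrite('pics/w6z.png',cv2.resize(im[160:330,130:400,::-1],None,fx=2.9,fy=2.9,interpolation=cv2.INTER_NEAREST))
E
```

```text
time_s: 9.2
tcp_pos: [0.599, 0.0088, 0.0368]
eef_rot: [4.4, 90.0, -161.3]
contact_force: [0.6, -0.2, -1.1]
gripper_width: 0.0137
[0.59897264 0.00879631 0.03679974] [[-3.000e-04  2.479e-01 -9.688e-01]
 [-1.000e-04 -9.688e-01 -2.479e-01]
 [-1.000e+00  0.000e+00  3.000e-04]] [ 0.6277763  -0.18511304 -1.12949523] [ 0.0999172  -0.03220009 -0.03789454]
```

View pics/w6z.png

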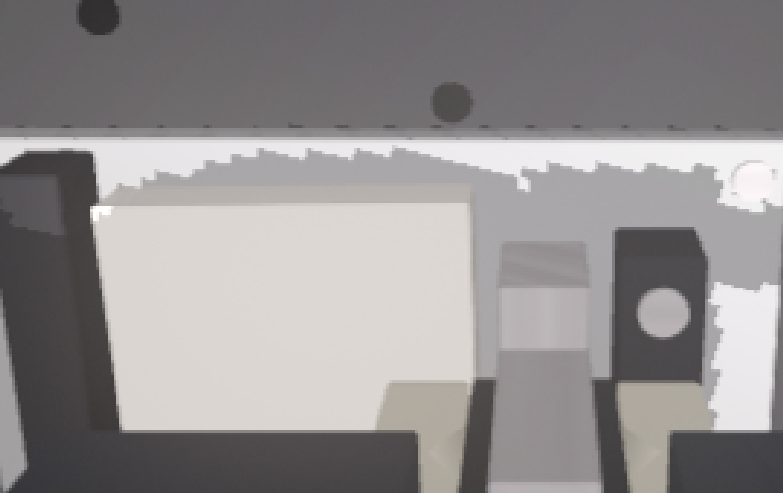

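```bash
python3 -m handwheel '[0,0,-0.1,0, 0,0,-0.2,0, 0,0,-0.3,0, 0,0,-0.38,0, 0,0,-0.46,0, 0,0,-0.52,0, 0,0,-0.58,0, 0,0,-0.62,0, 0,0,-0.65,0, 0,0,-0.65,0]'
python3 - <<'E'
from h import *
st=sensors.get_state(); T=Rm(st['eef_rot']); print(st['tcp_pos'],T[:,2].round(4),st['contact_force'],T.T@st['contact_force'],st['moment'])
snap('wrist','w7')
im=load('w7')['image'];cv2.imwrite('pics/w7z.png',cv2.resize(im[160:330,130:400,::-1],None,fx=2.9,fy=2.9,interpolation=cv2.INTER_NEAREST))
E
```

```text
time_s: 10.5
tcp_pos: [0.6054, 0.0104, 0.037]
eef_rot: [171.7, 90.0, 6.0]
contact_force: [-0.8, -0.3, -1.3]
gripper_width: 0.0135
[0.60539432 0.01043584 0.03704562] [-0.9688 -0.2479 -0.    ] [-0.78117457 -0.31814941 -1.30578492] [1.30577286 0.114563   0.83567911] [0.00131047 0.16602152 0.03284709]
```

View pics/w7z.png

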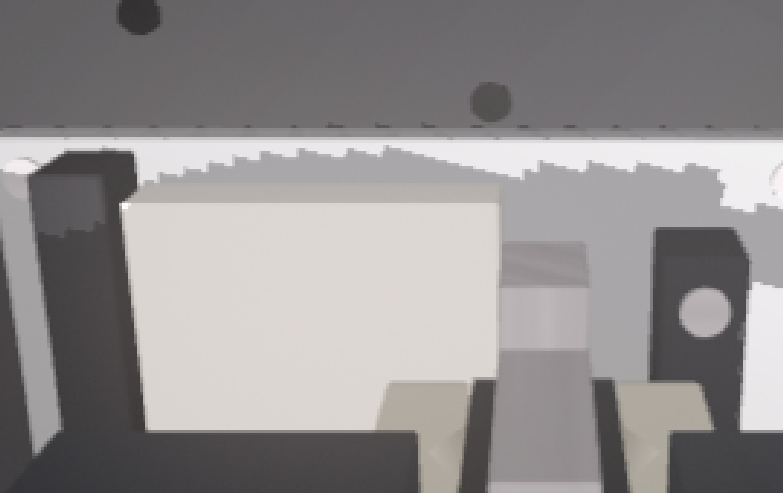

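```bash
python3 -m handwheel '[0,0,-0.01,0, 0,0,-0.02,0, 0,0,-0.03,0, 0,0,-0.04,0, 0,0,-0.05,0, 0,0,-0.05,0, 0,0,-0.05,0, 0,0,-0.05,0, 0,0,-0.05,0, 0,0,-0.05,0]'
python3 - <<'E'
from h import *
st=sensors.get_state(); T=Rm(st['eef_rot']); print(st['tcp_pos'],T[:,2].round(4),T.T@st['contact_force'],st['moment'])
E
```

```text
time_s: 11.8
tcp_pos: [0.6059, 0.0106, 0.0371]
eef_rot: [176.4, 90.0, 10.8]
contact_force: [-0.1, 0.2, -2.1]
gripper_width: 0.0137
[0.60588801 0.0105866  0.03708316] [-9.688e-01 -2.480e-01 -1.000e-04] [ 2.13639144 -0.208627    0.05224413] [0.03360184 0.13307896 0.03640167]
```

```bash
python3 -m handwheel '[0,0,-0.01,0, 0,0,-0.02,0, 0,0,-0.03,0, 0,0,-0.04,0, 0,0,-0.04,0, 0,0,-0.04,0, 0,0,-0.04,0, 0,0,-0.04,0, 0,0,-0.04,0, 0,0,-0.04,0]'
python3 - <<'E'
from h import *
st=sensors.get_state(); T=Rm(st['eef_rot']); print(st['tcp_pos'],T[:,2].round(4),T.T@st['contact_force'],st['moment'])
E
```

```text
time_s: 13.05
tcp_pos: [0.606, 0.0106, 0.037]
eef_rot: [0.0, 90.0, -165.6]
contact_force: [-3.1, -0.1, 0.4]
gripper_width: 0.0141
[0.60600625 0.01061    0.03698716] [-9.688e-01 -2.479e-01  4.000e-04] [-0.34928541 -0.69382696  3.07317429] [-0.08704639  1.3439904  -0.02016582]
```

```bash
python3 -m handwheel '[0,0,-0.005,0, 0,0,-0.01,0, 0,0,-0.015,0, 0,0,-0.02,0, 0,0,-0.025,0, 0,0,-0.03,0, 0,0,-0.03,0, 0,0,-0.03,0, 0,0,-0.03,0, 0,0,-0.03,0]'
python3 - <<'E'
from h import *
st=sensors.get_state(); T=Rm(st['eef_rot']); print(st['tcp_pos'],T[:,2].round(4),T.T@st['contact_force'],st['moment'])
snap('wrist','w8')
im=load('w8')['image'];cv2.imwrite('pics/w8z.png',cv2.resize(im[160:330,130:400,::-1],None,fx=2.9,fy=2.9,interpolation=cv2.INTER_NEAREST))
E
```

```text
time_s: 14.3
tcp_pos: [0.606, 0.0106, 0.0369]
eef_rot: [-2.1, 89.9, -167.7]
contact_force: [-5.5, -1.2, 0.6]
gripper_width: 0.0138
[0.60603634 0.01058332 0.03694964] [-9.688e-01 -2.477e-01  9.000e-04] [-0.6447815  -0.17551927  5.67215737] [-0.20264315  2.05310004 -0.03378319]
```

View pics/w8z.png

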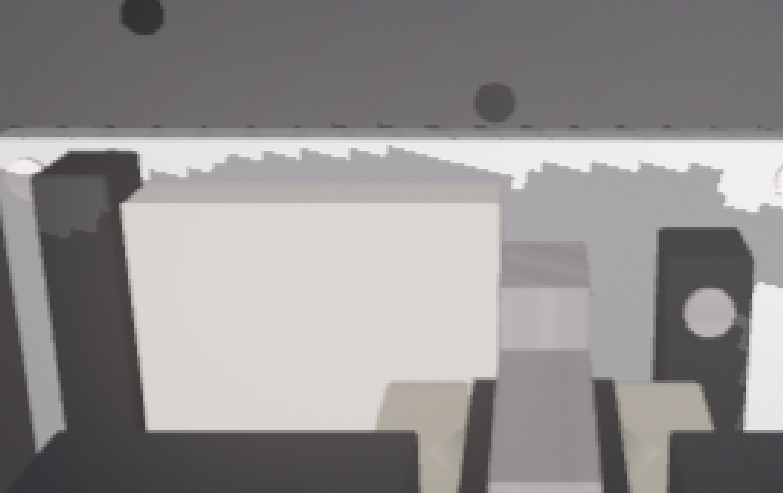

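```bash
python3 -m handwheel '[0,0,-0.01,0, 0,0,-0.02,0, 0,0,-0.03,0, 0,0,-0.04,0, 0,0,-0.05,0, 0,0,-0.05,0, 0,0,-0.05,0, 0,0,-0.05,0, 0,0,-0.05,0, 0,0,-0.05,0]'
python3 - <<'E'
from h import *
st=sensors.get_state(); T=Rm(st['eef_rot']); print(st['tcp_pos'],T.round(4),T.T@st['contact_force'],st['moment'],st['qd'])
for n in ('wrist','top','scene'): snap(n,n+'9')
d=load('wrist9');im=d['image'];cv2.imwrite('pics/w9z.png',cv2.resize(im[160:330,130:400,::-1],None,fx=2.9,fy=2.9,interpolation=cv2.INTER_NEAREST))
im=load('scene9')['image'];cv2.imwrite('pics/s9z.png',cv2.resize(im[150:350,200:460,::-1],None,fx=3,fy=3,interpolation=cv2.INTER_CUBIC))
E
```

```text
time_s: 15.6
tcp_pos: [0.6061, 0.0106, 0.0368]
eef_rot: [-0.4, 89.9, -166.1]
contact_force: [-6.2, -0.2, 2.3]
gripper_width: 0.0138
[0.60606362 0.01056919 0.03682579] [[-1.700e-03  2.477e-01 -9.688e-01]
 [-4.000e-04 -9.688e-01 -2.477e-01]
 [-1.000e+00 -0.000e+00  1.800e-03]] [-2.31127442 -1.29459296  6.03286855] [-0.2110722   2.45845705 -0.01184233] [-0.0295004  -0.0029767   0.07717631  0.00242122  0.06923978 -0.06218319]
```

View pics/w9z.png

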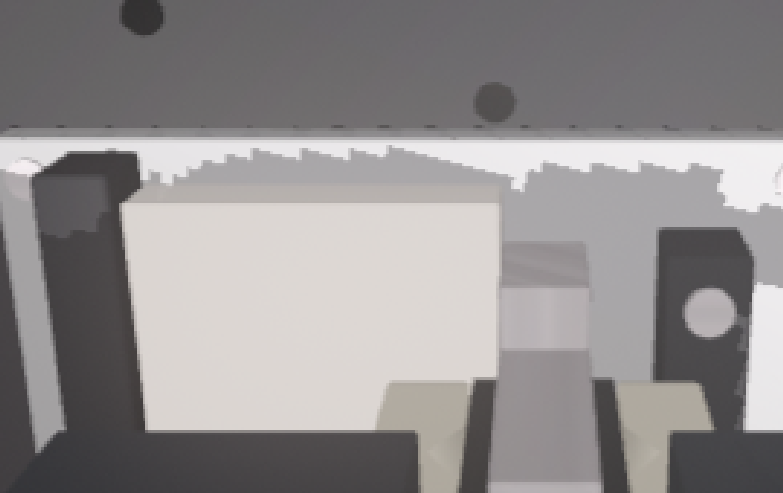

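View pics/s9z.png

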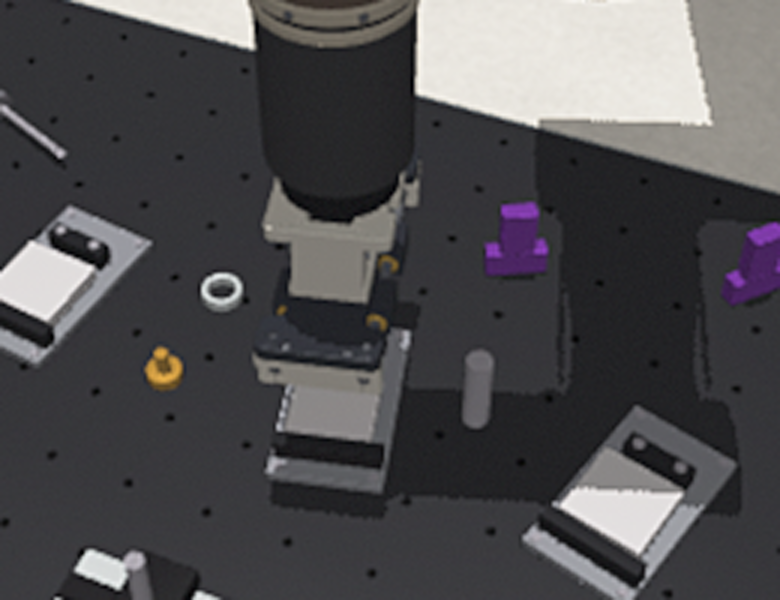

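```bash
python3 -m handwheel '[0,0,-0.01,0, 0,0,-0.02,0, 0,0,-0.03,0, 0,0,-0.04,0, 0,0,-0.05,0, 0,0,-0.05,0, 0,0,-0.05,0, 0,0,-0.05,0, 0,0,-0.05,0, 0,0,-0.05,0]'
python3 - <<'E'
from h import *
for i in range(3):
    st=sensors.get_state(); T=Rm(st['eef_rot']); print(st['tcp_pos'],T[:,2].round(4),T.T@st['contact_force'],st['moment']); snap('wrist','wa%d'%i)
E
```

```text
time_s: 17.0
tcp_pos: [0.6062, 0.0106, 0.0368]
eef_rot: [-1.0, 89.9, -166.7]
contact_force: [-8.5, -0.9, 2.9]
gripper_width: 0.0138
[0.60615281 0.0105934  0.03677347] [-0.9689 -0.2476  0.0025] [-2.91231002 -1.19009403  8.48266584] [-0.24966812  2.84034981  0.00427991]
[0.60616857 0.0105705  0.03677865] [-0.9689 -0.2476  0.0025] [-2.64848765 -0.80364135  7.51948909] [-0.28881611  2.87971887 -0.0362468 ]
[0.60611711 0.01058115 0.03674599] [-0.9688 -0.2476  0.0026] [-2.49276638 -0.9127804   7.19062229] [-0.30469918  2.88430855  0.03750774]
```

```bash
python3 -m handwheel '[0,0,-0.01,0, 0,0,-0.02,0, 0,0,-0.03,0, 0,0,-0.04,0, 0,0,-0.05,0, 0,0,-0.06,0, 0,0,-0.07,0, 0,0,-0.08,0, 0,0,-0.08,0, 0,0,-0.08,0]'
python3 - <<'E'
from h import *
for i in range(4):
    st=sensors.get_state(); T=Rm(st['eef_rot']); print(st['tcp_pos'],T[:,2].round(4),T.T@st['contact_force'],st['moment'],np.abs(st['qd']).max()); snap('wrist','wb%d'%i)
d=load('wb3');im=d['image'];cv2.imwrite('pics/wbz.png',cv2.resize(im[160:330,130:400,::-1],None,fx=2.9,fy=2.9,interpolation=cv2.INTER_NEAREST))
E
```

```text
time_s: 18.4
tcp_pos: [0.6062, 0.0106, 0.0366]
eef_rot: [-1.1, 89.8, -166.8]
contact_force: [-8.8, -1.7, 3.3]
gripper_width: 0.0139
[0.60616875 0.01055997 0.0365814 ] [-0.9689 -0.2474  0.0039] [-3.25662728 -0.48957605  8.98177002] [-0.38071917  3.53008811  0.01078387] 0.137886340313448
[0.60620147 0.01057738 0.03659409] [-0.9689 -0.2475  0.0039] [-3.10168293 -1.39712253  9.36937795] [-0.35230287  3.54995675  0.01962724] 0.1267351182069479
[0.60617595 0.01055552 0.03656814] [-0.9689 -0.2474  0.0039] [-3.67985257 -1.01409122  9.0863782 ] [-0.39298008  3.49257557  0.0146435 ] 0.10414215422376961
[0.60619256 0.01056255 0.03659837] [-0.9689 -0.2474  0.0039] [-3.01603185 -1.19673213  9.00256975] [-0.3825894   3.52568565 -0.00750516] 0.08231346214667737
```

View pics/wbz.png

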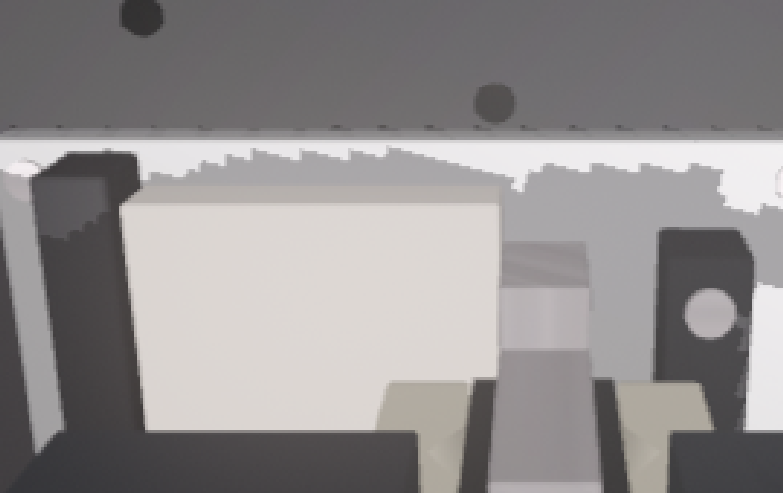

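Run:
```python
from h import *
d=load('wb3'); st=sensors.get_state(); T=Rm(st['eef_rot']); tcp=st['tcp_pos']
Z=lambda x,y:(130+(x+.5)/2.9-.5,160+(y+.5)/2.9-.5)
q=lambda x,y,z:(T.T@(onz(d,*Z(x,y),z)-tcp)*1000)
im=d['image'].mean(-1)
# sub-pixel columns of tile right edge
def edge(rows,c0,c1,z,thr,desc):
    pts=[]
    for r in rows:
        s=im[r,c0:c1]; i=np.where((s[:-1]>=thr)&(s[1:]<thr) if desc else (s[:-1]<thr)&(s[1:]>=thr))[0][0]
        u=c0+i+(s[i]-thr)/(s[i]-s[i+1]); pts.append(T.T@(onz(d,u,r,z)-tcp)*1000)
    P=np.array(pts); a=np.polyfit(P[:,1],P[:,2],1); return np.degrees(np.arctan(a[0])),np.polyval(a,[0,20])
print('tile right',edge(range(234,240),290,310,.02,190,True))
print('tile left',edge(range(234,305),165,185,.02,140,False))
print('jaw face',edge(range(244,288),345,375,.024,110,True))
r=[T.T@(onz(d,u,228+0,.02)-tcp)*1000 for u in (1,)]
a=q(124,203,.02);b=q(499,203,.02);print('tile back edge',a,b,np.degrees(np.arctan2(b[1]-a[1],b[2]-a[2])))
print('base back edge',q(150,139,.008),q(700,139,.008))
```

```text
tile right (np.float64(0.2785604227783099), array([-6.67520815, -6.57797146]))
tile left (np.float64(0.05445525613067375), array([-66.04236185, -66.02335337]))
jaw face (np.float64(0.20642007684302818), array([18.07980532, 18.15185983]))
tile back edge [ 16.33604068  31.92516218 -65.1063964 ] [16.56505206 31.7992603  -6.4336327 ] -0.12294691359981601
base back edge [ 28.33942563  39.27414063 -64.11367983] [28.69239944 39.10116502 26.31871038]
```

Run:
```python
from h import *
d=load('wb3'); im=d['image']
cv2.imwrite('pics/wbf.png',cv2.resize(im[205:315,135:195,::-1],None,fx=7,fy=5.4,interpolation=cv2.INTER_NEAREST))
g=im.mean(-1).astype(int)
for r in (236,260,290): print(r,g[r,135:190])
print(g[270,340:380])
```

```text
236 [163 163 163 163 163 163 139  99  83  85  86  86  86  86  87  88  88  88
  89  89  89  90  91  91  81  74  74  86  81  72  71  72  70  68  66  66
 115 192 212 213 213 213 213 213 213 213 213 213 214 213 213 214 213 213
 213]
260 [162 163 162 163 163 163 163 163 163 162 119  65  66  66  66  68  68  68
  68  69  69  70  69  70  70  71  72  71  72  72  72  73  73  73  72  71
  68  67  69 147 201 214 213 213 213 213 213 213 213 213 214 214 213 214
 214]
290 [ 68  68  69 133 159 162 162 162 162 162 162 162 162 162 126  73  64  64
  65  64  65  64  65  65  66  67  67  67  68  68  68  68  69  69  69  70
  70  70  69  66  64  64  67 180 210 213 213 212 213 213 213 213 213 213
 213]
[167 167 166 167 167 167 167 167 167 167 167 167 167 167 167 131  78  69
  70  73  76  76  77  76  76  80 155 178 178 178 178 178 178 178 178 178
 178 178 177 177]
```

View pics/wbf.png

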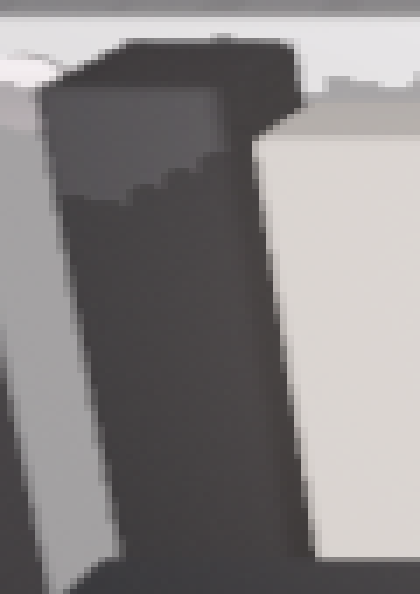

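```bash
python3 -c "
from h import *
st=sensors.get_state();print(st['time_s'],st['contact_force'],st['gripper_width'])
print(workorder.close_job())"
```

```text
18.6 [-9.6433674  -1.63921424  4.05734821] 0.013844745060311617
the job is handed in; nothing more can be done
None
```

I gripped the bare steel spacer at 40 N with the finger ends 28 mm above its underside. I lowered it centred into the gap of the middle nest, the wide one, and pushed the tile onto its fence. I then handed the job in at 18.6 s, still gripping and pressing; no verdict was reported.

**Last checks:**
- **Push:** the wrist sensor showed a steady 9 to 9.7 N along the push direction. This is the push on the tool, not a direct measure of tile against fence; friction may take up a little of it.
- **Spacer:** the finger opening was 13.8 mm, so the spacer was held. By the arm's position the foot was about 1 mm above the nest floor. The tool was tilted about 0.2° and square to the nest within about 0.3°.
- **Tile:** the wrist picture shows no gap between tile and fence, and the tile within about 0.3° of parallel.
- **Bystanders:** the look-alikes, other nests and bystanders that were in the late scene view looked undisturbed. I did not measure them.

**Disagreements:**
- **Jaw-to-tile distance:** my first figure was 24.75 mm, against 26 mm expected for a flush tile. I had placed the jaw edge at the wrong height; allowing for that gives about 26 mm.
- **Camera offset:** the top and wrist cameras differed by about 2 mm. I centred the spacer with the wrist camera, comparing it directly with the gap edges.
- **Upward force:** about 4 N of upward force appeared while pressing, so the foot may be resting lightly on the nest floor.

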